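Fit the rectifier and close its guard

ROBOT

A 7-joint arm with a two-finger parallel gripper is mounted at the origin on the work surface. World frame = base frame: x ahead of the robot, y to its left, z up, the work surface at z = 0. Lengths are in mm, angles in rad, forces in N, time in s.
With the tool pointing down it reaches from about 425 to 925 mm from the base axis. Payload 6.8 kg.
Tool frame: the origin (TCP) lies between the finger pads; the fingertips stand robot.finger_overhang ahead of it and the grasp point (between the pads) lies 8 mm behind it (robot.finger_overhang is the distance from the TCP to the fingertips, in mm); z points along the fingers, y is the line along which they close (so a half turn about z gives the same grasp; the last joint's range is limited). The gripper opens to 88 mm and grips with 3 to 60 N. Pads are 20 mm wide; open, the fingers measure 115 mm over their backs; the gripper's body (75 mm by 178 mm) begins 61 mm behind the grasp point.
Start: joints at [-1.293, 0.477, 0.022, 1.555, -0.011, 1.109, -0.083], TCP at [254, 625.405, 233.664] pointing down, gripper open.
Joint ranges: [-2.96, 2.96], [-0.34, 2.1], [-1.41, 1.46], [0.24, 2.44], [-1.37, 4.51], [0.17, 1.92], [-2.96, 2.96]. Speed limits (rad/s): [2.39, 2.39, 3.14, 3.14, 3.14, 3.14, 3.14].

INTERFACE

Orientations are given as a rotation vector (axis times angle).
In Python, from station import robot gives the robot as it stands.
- The arm moves only by the shell command python3 -m pendant 'ROWS' [FORCE]. ROWS is JSON, a list of rows, each a list of 3 entries, a list of its own where there are three numbers: the opening, from -1 (shut) to 1 (fully open), then the shift along the tool's x, y, z in units of 0.06 m (1.0 is 0.06 m), then the turn about the tool's z in units of 5 degrees (1.0 is 5 degrees). A call has exactly 5 rows; each row shifts and turns the commanded pose from where the row before left it, along the tool's axes as they then stand; what a row does not reach is not made up. A row lasts 1/8 s, in which the tool goes at most 62.5 mm and 10.7 degrees, less where a joint would pass 70% of its speed; a pose out of reach is approached as far as the arm can. A call with a number of a shift or a turn outside -1 to 1 is refused whole. A call with a gripper value outside its range is refused whole. The fingers move at their own pace and stop on an object; FORCE is the grip in N (left out, the last holds). Time passes only in rows, so rows that do not move let the fingers close, or fill a call up. It gives the time, the measured TCP pose, the force, the opening and the grip force at its end, in the units of the state.
- robot.read_state(): the state, without advancing time (a new reading comes with each control period).
- robot.camera(name): name is "side" or "top"; returns a dict with "color" (384x512x3 uint8, red, green, blue), "z_map" (384x512 float32, mm along the optical axis (not along the pixel's ray), 0 where there is no reading), "intrinsics" (3x3 intrinsics, pixels), "world_from_camera" (4x4, takes a point from camera to world coordinates). Camera axes: x right, y up, looking along -z (the intrinsics and any distortion apply to the point x, -y, -z); pixel columns grow to the right and rows downward; lengths in mm; the calibration is good to about 2 mm. A picture is of the moment at which its call begins.
- robot.finish_job(): hands the job in; it is judged then, once.
The state is a dict: "time_s": time; "joint_positions": joint angles; "dq": joint speeds; "tau": joint torques, N m; "eef_pos": TCP position; "ee_rot": TCP orientation; "force": force on the tool from outside, world axes, zero at the start; "moment": the same for the moment, N m; "width": finger opening in mm; "gripper_force": force on a finger pad.
Only numpy, scipy, OpenCV 4.12 (cv2) and the standard library are available. Lean on these libraries where they do the work, as an engineer would, in place of code of your own. Each camera call takes 0.05 s, during which the arm holds its last target. There are 200 camera calls.

TASK

One rectifier valve on the desk is still good: its glass top has a dark silvered coat, while those gone milky white are dead. Fit the good one upright and fully home in the empty brass socket on the power supply chassis, setting it down gently and never letting it drop or topple, then swing both halves of the wire guard shut round it so that their edges meet with no gap. Leave everything else on the desk where it stands.

Things in the scene. Friction and masses are not known exactly. Their poses are not given: they have to be found in the camera images.
- chassis: Power supply chassis: a blue painted steel box 200 mm (x) by 340 mm (y), top 45 mm above the desk, fixed. Origin: centre of its underside on the desk. x points to its back (its front, with switch and posts, faces -x), y to its left. On top: socket and guard (axis at x -20, y +50 mm), transformer, choke and blue capacitor cans 35 mm in diameter at (78, 148) and (78, -55), 105 mm high.
- transformer_top (a point): Centre of the top of the green transformer on the chassis, 88 x 80 mm, 82 mm above the chassis top. A dark choke, 58 x 66 mm and 54 mm high, stands 93 mm in front of it. An obstacle only.
- socket_seat (a point): Centre of the socket's inner floor, where the underside of the valve comes to rest, 4 mm above the chassis top. The brass shell round it is 18 mm deep, 38.5 mm inside, 45 mm outside diameter. Axes as the chassis.
- guard_hinge (a point): Foot of the guard's upright hinge pin (8 mm diameter, 137 mm high), level with the chassis top, 44 mm behind the socket axis (chassis +x). Axes as the chassis. Both halves turn about this line. Shut, they make a slatted wire can of 44 mm radius round the socket axis, 8 to 134 mm above the chassis top, with a slatted flat top, so the valve can go in only while they are open.
- guard_left (a joint): Opening angle (rad) of the guard's left (chassis +y) half: 0 = shut, its edge on the upright plane through hinge and socket axis; 1.45 = wide open to the left. Stiff hinge: about 1 N at the tab moves it, and it stays where left. Push the tab from either side with closed fingers. At 1.1 rad or more on both sides, fingers in line with chassis y fit between the halves beside the valve.
- guard_right (a joint): The same for the right (chassis -y) half: 0 = shut, up to 1.45 rad = swung wide open to the right.
- guard_left_tab (a point): Middle of the inner (meeting) face of the left half's red tab, on its free edge 101 mm from the hinge line, 115 mm above the chassis top. The tab is 26 mm long away from the hinge, 30 mm high (100 to 130 mm above the chassis top) and 8 mm thick outwards from this face. Axes turn with the half: -x from the hinge along the tab, y left. Shut, both tabs meet, 16 mm thick, and can be pinched together.
- guard_right_tab (a point): The same point of the right half's tab: its inner (meeting) face; the tab is 8 mm thick on its outer, -y side.
- valve_good: The good rectifier valve: clear glass, dark silvered top, black base with a brass band. 115 mm tall; base 35 mm diameter, 30 mm high, foot tapered to 29 mm over its lowest 4 mm; bulb 44 mm diameter and straight from 44 to 97 mm above its underside, domed above. 90 to 140 g. Stands loose on the desk. Origin: centre of its flat underside, z up. Round: its turn about z does not matter.
- valve_dead1: Spent rectifier valve: same shape and size as valve_good (115 mm tall, bulb 44 mm diameter) but the top of its glass has turned milky white. Stands loose on the desk. Origin: centre of its underside, z up. Leave it alone.
- valve_dead2: Spent rectifier valve: same shape and size as valve_good (115 mm tall, bulb 44 mm diameter) but the top of its glass has turned milky white. Stands loose on the desk. Origin: centre of its underside, z up. Leave it alone.
- morse_key: Morse key with a black base 112 x 66 x 18 mm and brass lever, 46 mm high in all. Origin: centre of its underside. Leave it alone.
- crystal_holder: Copper crystal holder, 30 x 22 x 34 mm with two thin pins on top. Origin: centre of its underside. Leave it alone.
- mug: Blue mug, 80 mm diameter, 90 mm high. Origin: centre of its underside. Leave it alone.
- screwdriver: Red-handled screwdriver, about 200 mm long, lying on the desk along its x. Leave it alone.
- multimeter: Yellow multimeter lying flat, 150 x 78 x 36 mm. Origin: centre of its underside. Leave it alone.
- screw_jar: Amber jar, 56 mm diameter, 70 mm high. Origin: centre of its underside. Leave it alone.

How it is judged:
By the outcome, as a careful person would: the job done as asked, in the order asked, and still so for the second after the job is handed in, with the robot touching nothing.
It also fails if it takes over 72 s, if anything falls off the work surface, if the arm or the gripper's body presses on something with over 40 N, if the wrist force passes 120 N, or if a joint passes its speed limit or range.

## Working session

There is one attempt and no reset: what is moved stays moved. The work goes in short steps, Python scripts to look and compute and a shell command to move; the robot and the scene stay as the last step left them, time stands still between calls to the robot, and variables do not carry over. Pictures are saved under pics/ and viewed, at most 10 in all, crops included, and the job is handed in when it is done.

```bash
mkdir -p pics; ls; python3 - <<'E'
from station import robot
import cv2,numpy as np,pickle
d={}
for n in("side","top"):
    c=robot.camera(n);d[n]=c
    cv2.imwrite(f"pics/{n}0.png",cv2.resize(c["color"][:,:,::-1],(800,600),interpolation=cv2.INTER_CUBIC))
    print(n,c["intrinsics"],c["world_from_camera"].round(3))
pickle.dump(d,open("d0.pkl","wb"))
s=robot.read_state();print(s,robot.finger_overhang)
E
```

```text
pics
side [[402.72025449   0.         251.38747815]
 [  0.         402.72025449 187.5280961 ]
 [  0.           0.           1.        ]] [[ 9.11000e-01  2.44000e-01 -3.33000e-01  8.85490e+01]
 [-4.12000e-01  5.42000e-01 -7.32000e-01 -9.29399e+02]
 [ 2.00000e-03  8.04000e-01  5.95000e-01  8.58913e+02]
 [ 0.00000e+00  0.00000e+00  0.00000e+00  1.00000e+00]]
top [[443.06297441   0.         255.68812764]
 [  0.         443.06297441 185.18482322]
 [  0.           0.           1.        ]] [[ 2.700000e-02  9.840000e-01 -1.770000e-01  3.170370e+02]
 [-1.000000e+00  2.600000e-02 -5.000000e-03 -5.486000e+00]
 [-1.000000e-03  1.770000e-01  9.840000e-01  1.327592e+03]
 [ 0.000000e+00  0.000000e+00  0.000000e+00  1.000000e+00]]
{'time_s': 0.1, 'joint_positions': array([-1.29311726,  0.4777465 ,  0.02234907,  1.55632012, -0.01146254,
        1.10927909, -0.08311057]), 'dq': array([-0.00136362, -0.00153005,  0.00017092, -0.00432201, -0.00069748,
        0.00177007,  0.00081561]), 'tau': array([ 4.99872171e-03, -5.84084451e+01,  1.53990928e+00, -2.73312539e+01,
       -5.43007767e-02,  1.30235733e-02,  5.12389636e-05]), 'eef_pos': array([253.82061472, 624.91190347, 232.77327836]), 'ee_rot': array([-6.02167044e-01, -3.08318010e+00,  2.54006469e-03]), 'force': array([0.42258519, 0.64055905, 0.18547117]), 'moment': array([-0.0347283 ,  0.01361066,  0.03768124]), 'gripper_force': 0.0, 'width': 87.81245036746941} 11.0
```

View pics/top0.png

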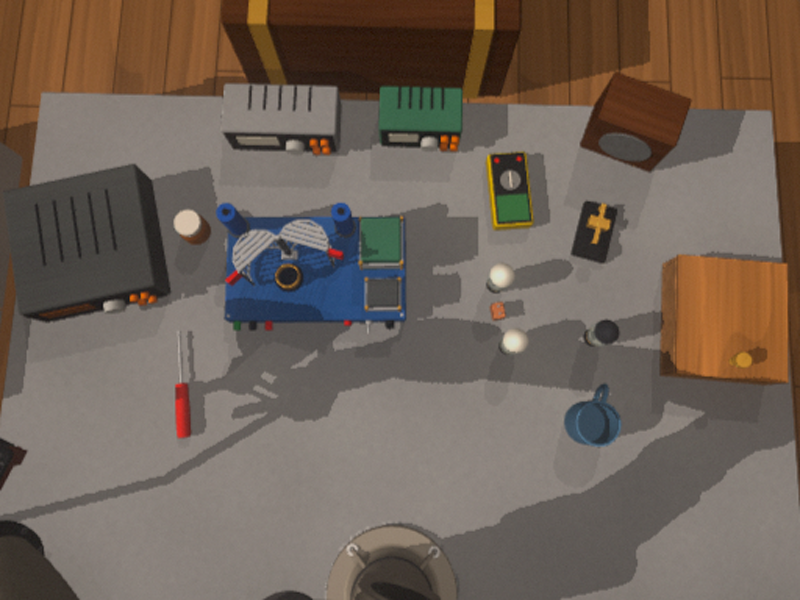

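View pics/side0.png

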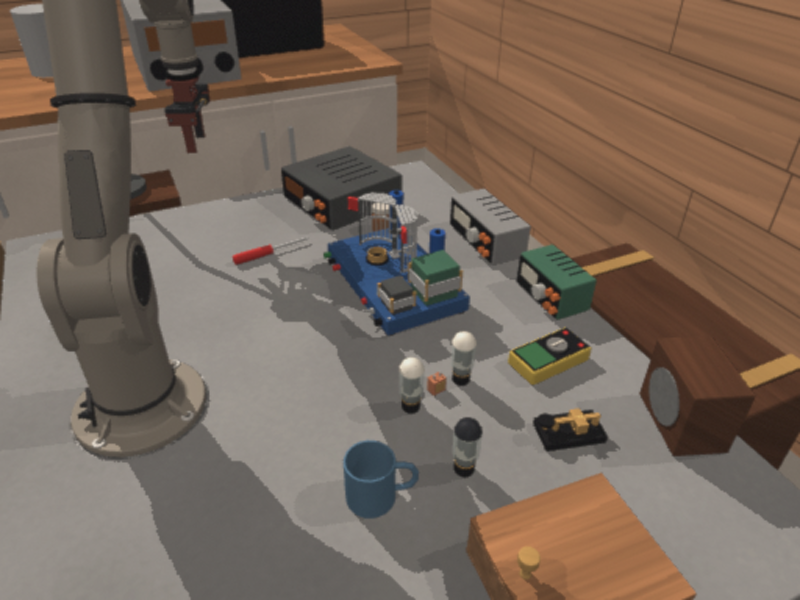

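The top view shows the good valve (dark top) at (605,332), with the dead ones at (500,277) and (513,342). The socket ring is at (288,277) and the red tabs are at (232,277) and (335,254). In the side view the good valve is at (467,440).

```bash
cat > h.py <<'E'
import numpy as np,cv2
def cloud(c):
    K,T,z=c["intrinsics"],c["world_from_camera"],c["z_map"]
    v,u=np.mgrid[:z.shape[0],:z.shape[1]]
    p=np.stack([(u-K[0,2])/K[0,0]*z,-(v-K[1,2])/K[1,1]*z,-z],-1)
    return p@T[:3,:3].T+T[:3,3]
def ray(c,u,v,h):
    K,T=c["intrinsics"],c["world_from_camera"]
    d=T[:3,:3]@np.array([(u-K[0,2])/K[0,0],-(v-K[1,2])/K[1,1],-1.]);o=T[:3,3]
    return o+d*(h-o[2])/d[2]
def proj(c,p):
    K,T=c["intrinsics"],c["world_from_camera"]
    q=T[:3,:3].T@(np.array(p,float)-T[:3,3]);return K[0,0]*q[0]/-q[2]+K[0,2],K[1,1]*-q[1]/-q[2]+K[1,2]
E
python3 - <<'E'
from h import *
import pickle
d=pickle.load(open("d0.pkl","rb"))
for n in d:
    c=d[n];P=cloud(c);hsv=cv2.cvtColor(c["color"],cv2.COLOR_RGB2HSV)
    X,Y,Z=P[...,0],P[...,1],P[...,2]; H,S,V=[hsv[...,i].astype(int) for i in range(3)]
    ok=c["z_map"]>0
    desk=ok&(abs(Z)<15)&(X>300)&(X<800)&(abs(Y)<500)
    print(n,"desk z",np.median(Z[desk]),Z[desk].std())
    red=ok&((H<6)|(H>174))&(S>170)&(V>90)&(Z>120)&(Z<185)&(X>400)&(X<900)&(abs(Y)<450)
    k,l,st,ce=cv2.connectedComponentsWithStats(red.astype(np.uint8))
    for i in range(1,k):
        if st[i,4]>5: print("red",st[i,4],ce[i].round(1),P[l==i].mean(0).round(1),P[l==i].min(0).round(),P[l==i].max(0).round())
    # tall dessk objects
    m=ok&(Z>50)&(Z<125)&(X>350)&(X<800)&(Y<-60)&(Y>-420)
    k,l,st,ce=cv2.connectedComponentsWithStats(m.astype(np.uint8))
    for i in range(1,k):
        if st[i,4]>30: q=P[l==i];print("obj",st[i,4],ce[i].round(1),np.median(q,0).round(1),q.min(0).round(),q.max(0).round(),c["color"][l==i].mean(0).round())
    # chassis blue faces
    b=ok&(H>100)&(H<125)&(S>120)&(abs(Z-45)<6)&(X>450)&(X<800)&(Y>-50)&(Y<400)
    r=cv2.minAreaRect(P[b][:,:2].astype(np.float32));print("chassis",b.sum(),r,np.median(Z[b]))
    g=ok&(abs(Z-127)<8)&(H>50)&(H<95)&(S>60)&(X>450)&(X<800)&(Y>-100)&(Y<300)
    if g.sum()>5:print("trafo",g.sum(),cv2.minAreaRect(P[g][:,:2].astype(np.float32)),np.median(P[g],0))
    br=ok&(H>8)&(H<28)&(S>90)&(abs(Z-67)<7)&(X>480)&(X<750)&(Y>50)&(Y<400)
    if br.sum()>5:
        q=P[br];print("socket",br.sum(),q.mean(0),q.min(0),q.max(0),cv2.minEnclosingCircle(q[:,:2].astype(np.float32)))
    if n=="side":
        cv2.imwrite("pics/s1.png",cv2.resize(c["color"][100:220,195:310,::-1],None,fx=5,fy=5,interpolation=cv2.INTER_CUBIC))
    else: cv2.imwrite("pics/t1.png",cv2.resize(c["color"][120:215,130:270,::-1],None,fx=5.5,fy=5.5,interpolation=cv2.INTER_CUBIC))
E
```

```text
side desk z 1.189366008561251 2.303610401721851
red 42 [225.2 129.7] [535.7 284.2 163.9] [529. 275. 149.] [546. 293. 179.]
red 16 [257.9 149.2] [582.6 107.  167.9] [579.  97. 151.] [590. 121. 177.]
obj 332 [296.4 224.2] [ 561.5 -198.2   92.1] [ 547. -208.   50.] [ 588. -169.  120.] [142. 138. 127.]
obj 352 [263.2 241.2] [ 445.  -222.9   94.7] [ 429. -233.   50.] [ 470. -192.  119.] [143. 139. 128.]
obj 443 [298.7 280.9] [ 463.3 -383.7   98.2] [ 449. -395.   50.] [ 491. -353.  119.] [77. 77. 74.]
obj 71 [261.2 298.8] [ 366.8 -377.7   73.6] [ 350. -386.   51.] [ 381. -367.   81.] [65. 79. 89.]
chassis 1162 ((582.9158935546875, 158.2042694091797), (196.1260528564453, 341.8320007324219), 1.5454398393630981) 45.97898173811353
trafo 331 ((622.1100463867188, 35.00384521484375), (76.84204864501953, 76.65411376953125), 1.7701678276062012) [620.28093762  30.24644095 127.48882379]
socket 50 [564.3800795  208.57931926  64.77102137] [542.24461891 186.01525065  60.25233697] [584.5589352  231.37866482  71.90806247] ((563.9274291992188, 207.2017364501953), 24.22587776184082)
top desk z -0.5557270938
[... 350 characters left out ...]
-346.  119.] [69. 66. 64.]
obj 240 [328.5 218.4] [ 448.8 -202.6  108.4] [ 429. -228.   51.] [ 473. -185.  120.] [176. 168. 150.]
obj 40 [386.6 251. ] [ 364.8 -370.5   73.5] [ 351. -381.   52.] [ 380. -363.   82.] [56. 69. 78.]
chassis 3795 ((586.08056640625, 162.22743225097656), (198.550537109375, 338.18389892578125), 1.673017144203186) 44.580326072662274
trafo 683 ((624.5042724609375, 39.1171989440918), (81.43482971191406, 67.36136627197266), 1.565682291984558) [624.27754284  38.06891676 126.40004906]
socket 62 [563.79834107 211.96549057  65.47261874] [542.36709391 189.97295151  60.00336885] [585.75413462 233.70182599  70.52041146] ((564.265380859375, 211.53785705566406), 22.36027717590332)
```

View pics/t1.png

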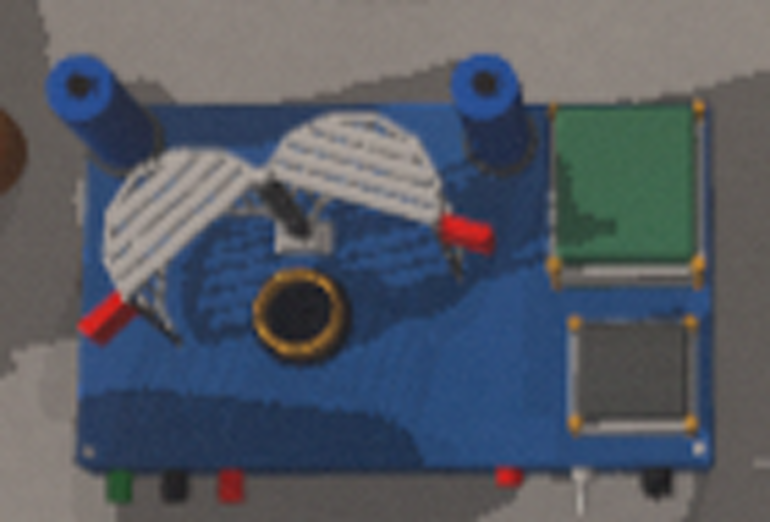

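The crop shows the left tab at (105,318), so that half is only about 0.8 rad open. The right tab is at (467,232), about 1.27 rad. The socket ring is at (298,314). I'll open the left half first.

```bash
cat > go.py <<'E'
# usage: go.py x y z [yaw_deg of tool y relative to +y] -> remaining shift in tool units, turn in units
import sys,numpy as np
from station import robot
from scipy.spatial.transform import Rotation as Ro
s=robot.read_state();R=Ro.from_rotvec(s["ee_rot"]).as_matrix()
t=np.array([float(a) for a in sys.argv[1:4]])
yt=np.degrees(np.arctan2(-R[0,1],R[1,1]));w=float(sys.argv[4]) if len(sys.argv)>4 else 1.6
print("pos",s["eef_pos"].round(1),"yaw",yt.round(2),"shift units",(R.T@(t-s["eef_pos"])/60).round(2),"turn",round(-(w-yt)/5,2),"F",s["force"].round(1),"w",round(s["width"],1),"t",s["time_s"],"j7",s["joint_positions"][6].round(2))
E
python3 - <<'E'
from h import *
import pickle
d=pickle.load(open("d0.pkl","rb"))
P=cloud(d["top"]);print(np.array([P[205,470],P[190,440],P[230,480]]).round())
P=P[(P[...,1]<-430)&(P[...,0]>380)&(P[...,0]<560)&(P[...,2]>100)&(P[...,2]<250)];print(P.min(0),P.max(0))
E
python3 -m pendant '[[-1,[0,0,0],-0.95],[-1,[0,0,0],-0.95],[-1,[0,0,0],-0.95],[-1,[0,0,0],-0.95],[-1,[0,0,0],-0.95]]' 20
python3 go.py 516.5 250 233
```

```text
[[ 500. -607.   83.]
 [ 541. -524.   83.]
 [ 426. -610.  123.]]
[ 412.23000919 -610.46788264  108.18412919] [ 437.26022944 -581.97458984  130.79296928]
time_s: 0.72
eef_pos: [253.9, 625.0, 233.1]
ee_rot: [0.049, -3.141, 0.002]
force: [0.5, -0.3, 0.4]
width: 41.5
gripper_force: 0.0
pos [253.9 625.  233.1] yaw 1.8 shift units [-4.18 -6.39  0.01] turn 0.04 F [ 0.5 -0.3  0.4] w 41.5 t 0.725 j7 0.3
```

```bash
python3 -m pendant '[[-1,[-0.2,-0.3,0],0],[-1,[-0.42,-0.64,0],0],[-1,[-0.5,-0.75,0],0],[-1,[-0.5,-0.75,0],0],[-1,[-0.5,-0.75,0],0]]' >/dev/null
python3 -m pendant '[[-1,[-0.5,-0.75,0],0],[-1,[-0.5,-0.75,0],0],[-1,[-0.5,-0.75,0],0],[-1,[-0.4,-0.65,0],0],[-1,[-0.16,-0.3,0],0]]' >/dev/null
python3 -m pendant '[[-1,[0,0,0],0],[-1,[0,0,0.2],0],[-1,[0,0,0.4],0],[-1,[0,0,0.4],0],[-1,[0,0,0.2],0]]' 
python3 go.py 536 280 160
```

```text
time_s: 2.6
eef_pos: [513.9, 250.2, 159.7]
ee_rot: [0.048, -3.139, 0.001]
force: [0.1, -0.2, -0.2]
width: 0.4
gripper_force: 0.0
pos [513.9 250.2 159.7] yaw 1.76 shift units [-0.38  0.49 -0.01] turn 0.03 F [ 0.1 -0.2 -0.2] w 0.4 t 2.6 j7 1.07
```

```bash
python3 -m pendant '[[-1,[-0.08,0.1,0],0],[-1,[-0.1,0.13,0],0],[-1,[-0.1,0.13,0],0],[-1,[-0.1,0.13,0],0],[-1,[-0.1,0.07,0],0]]'
python3 -m pendant '[[-1,[-0.1,0.08,0],0],[-1,[-0.1,0.07,0],0],[-1,[-0.1,0.07,0],0],[-1,[-0.1,0.05,0],0],[-1,[-0.1,0.05,0],0]]'
python3 go.py 516 255 160
python3 - <<'E'
from h import *
from station import robot
for n in("side","top"):
    c=robot.camera(n);P=cloud(c);hsv=cv2.cvtColor(c["color"],cv2.COLOR_RGB2HSV).astype(int);H,S,V=hsv[...,0],hsv[...,1],hsv[...,2];X,Y,Z=P[...,0],P[...,1],P[...,2]
    red=((H<6)|(H>174))&(S>170)&(V>90)&(Z>140)&(Z<185)&(X>400)&(X<900)&(abs(Y)<450)
    k,l,st,ce=cv2.connectedComponentsWithStats(red.astype(np.uint8))
    for i in range(1,k):
        if st[i,4]>3: print(n,st[i,4],P[l==i].mean(0).round(1),P[l==i].min(0).round(),P[l==i].max(0).round())
E
```

```text
time_s: 3.22
eef_pos: [543.9, 284.6, 161.9]
ee_rot: [-0.046, 3.141, 0.001]
force: [-0.5, -1.6, 0.2]
width: 0.9
gripper_force: 0.4
time_s: 3.85
eef_pos: [573.3, 304.0, 161.6]
ee_rot: [0.045, -3.141, 0.0]
force: [-0.5, -1.0, 0.2]
width: 0.6
gripper_force: 0.3
pos [573.3 304.  161.6] yaw 1.64 shift units [ 0.98 -0.79  0.03] turn 0.01 F [-0.5 -1.   0.2] w 0.6 t 3.85 j7 1.05
side 9 [581.1 102.7 167.7] [578.  97. 153.] [585. 112. 179.]
top 31 [585.3 113.3 173.8] [580. 103. 162.] [591. 125. 180.]
```

```bash
python3 -m pendant '[[-1,[0.15,-0.15,0],0],[-1,[0.3,-0.3,0],0],[-1,[0.3,-0.3,0],0],[-1,[0.2,-0.2,-0.3],0],[-1,[0,0,-0.6],0]]' >/dev/null
python3 -m pendant '[[1,[0,-0.3,-0.4],0],[1,[0,-0.6,0],0],[1,[0,-0.85,0],0],[1,[0,-0.85,0],0],[1,[0.05,-0.85,0],0]]' >/dev/null
python3 -m pendant '[[1,[0.05,-0.85,0],0],[1,[0.05,-0.85,0],0],[1,[0.05,-0.85,0],0],[1,[0.05,-0.85,0],0],[1,[0.05,-0.85,0],0]]' >/dev/null
python3 go.py 470.5 -371 230
```

```text
pos [ 511.7 -218.6  239.8] yaw 1.64 shift units [ 0.76 -2.52  0.16] turn 0.01 F [0.3 0.  0.3] w 87.8 t 5.825 j7 2.0
```

```bash
python3 -m pendant '[[1,[0.2,-0.65,0],0],[1,[0.2,-0.65,0],0],[1,[0.2,-0.6,0],0],[1,[0.1,-0.42,0],0],[1,[0.06,-0.2,0],0]]' >/dev/null
python3 -m pendant '[[1,[0,0,0.3],0],[1,[0,0,0.3],0],[1,[0,0,0],0],[1,[0,0,0],0],[1,[0,0,0],0]]' >/dev/null
python3 go.py 470.5 -371 72
python3 - <<'E'
from h import *
from station import robot
c=robot.camera("side");P=cloud(c)
m=(P[...,2]>50)&(P[...,2]<121)&(P[...,0]>430)&(P[...,0]<510)&(P[...,1]<-330)&(P[...,1]>-420)
q=P[m];print(q.min(0),q.max(0),m.sum())
cv2.imwrite("pics/s2.png",cv2.resize(c["color"][170:340,210:390,::-1],None,fx=3.3,fy=3.3))
E
```

```text
pos [ 472.1 -369.6  204.1] yaw 1.67 shift units [ 0.03 -0.02  2.2 ] turn 0.01 F [-0.7  0.4  0.6] w 87.6 t 7.075 j7 2.32
[ 448.89105049 -394.99429282   50.00306566] [ 492.82095085 -353.95077283  119.99028747] 443
```

View pics/s2.png

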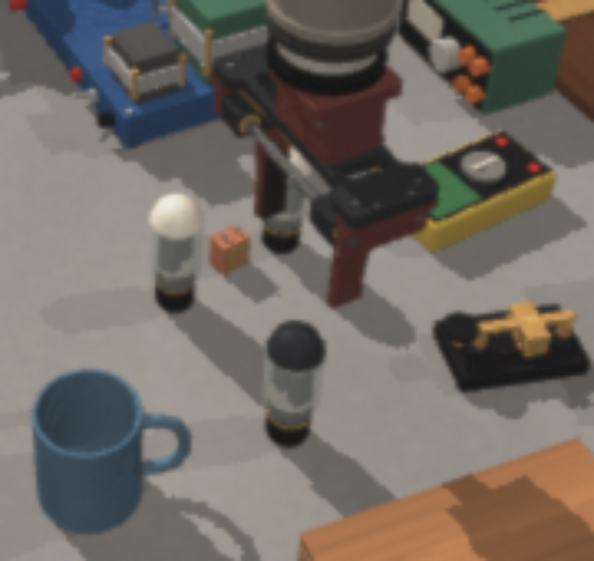

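The side crop shows the open fingers straddling the good valve, whose cap is at (295,347), with the dead valves and mug clear. I'll descend and grip.

```bash
python3 -m pendant '[[1,[0.03,-0.02,0.3],0],[1,[0,0,0.5],0],[1,[0,0,0.6],0],[1,[0,0,0.5],0],[1,[0,0,0.3],0]]' 15 >/dev/null
python3 -m pendant '[[1,[0,0,0],0],[0.3,[0,0,0],0],[0.05,[0,0,0],0],[-0.1,[0,0,0],0],[-0.3,[0,0,0],0]]' 15
python3 -m pendant '[[-1,[0,0,0],0],[-1,[0,0,0],0],[-1,[0,0,0],0],[-1,[0,0,0],0],[-1,[0,0,0],0]]' 15
python3 go.py 470.5 -371 72
```

```text
time_s: 8.38
eef_pos: [470.1, -370.9, 72.1]
ee_rot: [-0.045, 3.141, -0.0]
force: [-0.1, 0.1, 0.5]
width: 51.1
gripper_force: 0.0
time_s: 9.0
eef_pos: [470.0, -370.8, 71.8]
ee_rot: [-0.045, 3.141, 0.0]
force: [0.4, 0.9, 3.5]
width: 43.6
gripper_force: 15.0
pos [ 470.  -370.8   71.8] yaw 1.64 shift units [-0.01 -0.   -0.  ] turn 0.01 F [0.4 0.9 3.5] w 43.6 t 9.0 j7 2.39
```

```bash
python3 -m pendant '[[-1,[0,0,-0.1],0],[-1,[0,0,-0.3],0],[-1,[0,0,-0.5],0],[-1,[0,0,-0.5],0],[-1,[0,0,-0.5],0]]' 20
python3 -m pendant '[[-1,[0,0,-0.5],0],[-1,[0,0,-0.5],0],[-1,[0,0,-0.3],0],[-1,[0,0.1,-0.13],0],[-1,[0,0.2,0],0]]'
python3 go.py 564 210 272
```

```text
time_s: 9.62
eef_pos: [469.8, -371.0, 187.7]
ee_rot: [-0.045, 3.141, -0.001]
force: [-1.4, 0.3, -0.8]
width: 43.3
gripper_force: 20.0
time_s: 10.25
eef_pos: [469.1, -352.3, 271.2]
ee_rot: [0.044, -3.141, -0.0]
force: [-0.3, 0.9, -1.8]
width: 43.6
gripper_force: 20.0
pos [ 469.1 -352.3  271.2] yaw 1.61 shift units [-1.84  9.32 -0.01] turn 0.0 F [-0.3  0.9 -1.8] w 43.6 t 10.25 j7 2.26
```

```bash
python3 -m pendant '[[-1,[-0.06,0.35,0],0],[-1,[-0.1,0.5,0],0],[-1,[-0.12,0.6,0],0],[-1,[-0.14,0.7,0],0],[-1,[-0.14,0.7,0],0]]' >/dev/null
python3 -m pendant '[[-1,[-0.14,0.7,0],0],[-1,[-0.14,0.7,0],0],[-1,[-0.14,0.7,0],0],[-1,[-0.14,0.7,0],0],[-1,[-0.14,0.7,0],0]]' >/dev/null
python3 -m pendant '[[-1,[-0.14,0.7,0],0],[-1,[-0.14,0.6,0],0],[-1,[-0.1,0.4,0],0],[-1,[-0.06,0.2,0],0],[-1,[0,0,0],0]]' >/dev/null
python3 go.py 564 210 272
```

```text
pos [556.5 145.4 270.6] yaw 1.73 shift units [-0.16  1.07 -0.02] turn 0.03 F [-1.  -0.1 -1.6] w 43.4 t 12.125 j7 1.27
```

```bash
python3 -m pendant '[[-1,[-0.04,0.2,0],0],[-1,[-0.05,0.4,0],0],[-1,[-0.05,0.3,0],0],[-1,[-0.02,0.17,0],0],[-1,[0,0,0],0]]' >/dev/null
python3 -m pendant '[[-1,[0,0,0],0],[-1,[0,0,0],0],[-1,[0,0,0],0],[-1,[0,0,0],0],[-1,[0,0,0],0]]' >/dev/null
python3 go.py 564 210 272
python3 - <<'E'
from h import *
from station import robot
import pickle
d={}
for n in("side","top"):
    c=robot.camera(n);d[n]=c;P=cloud(c)
    X,Y,Z=P[...,0],P[...,1],P[...,2]
    for a,b in((200,215),(215,230),(230,250),(250,310)):
        m=(Z>a)&(Z<b)&(X>525)&(X<605)&(Y<260)&(Y>160)
        q=P[m]
        if len(q)>5:print(n,a,len(q),q.mean(0).round(1),q.min(0).round(1),q.max(0).round(1))
pickle.dump(d,open("d1.pkl","wb"))
c=d["side"];u,v=map(int,proj(c,(564,210,200)));print(u,v)
cv2.imwrite("pics/s3.png",cv2.resize(c["color"][max(v-70,0):v+60,u-70:u+70,::-1],None,fx=4.5,fy=4.5,interpolation=cv2.INTER_CUBIC))
E
```

```text
pos [564.9 209.3 271.5] yaw 1.64 shift units [ 0.01  0.01 -0.01] turn 0.01 F [ 0.1 -0.1 -0.3] w 44.0 t 13.375 j7 1.17
side 200 29 [561.  196.3 209.2] [549.5 188.6 203.1] [580.6 207.4 214.7]
side 215 42 [563.3 196.  222.6] [549.1 188.9 215.3] [580.4 214.3 230. ]
side 230 56 [560.6 194.6 240.8] [544.7 183.8 230.1] [586.  211.1 249.6]
side 250 228 [557.3 192.6 282.9] [543.3 171.  250.3] [582.8 240.5 309.9]
240 128
```

View pics/s3.png

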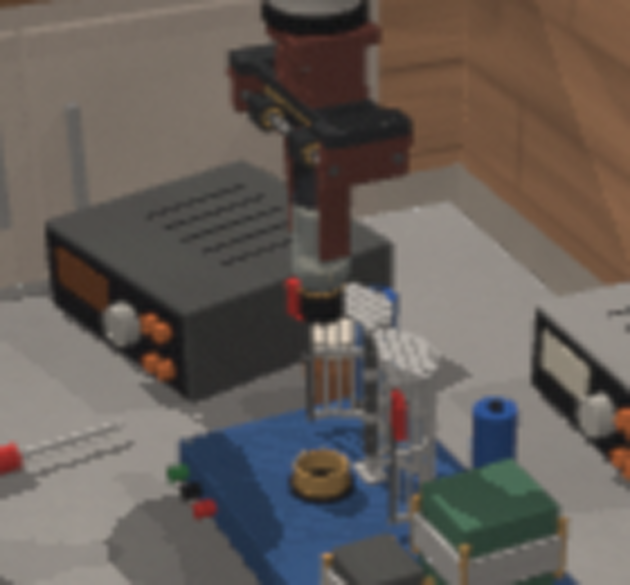

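The side crop shows the valve upright in the fingers with its base at (322,303), above the socket ring at (320,475). Both guard halves are wide open.

```bash
python3 - <<'E'
from h import *
import pickle
from scipy.optimize import least_squares
d0=pickle.load(open("d0.pkl","rb"));d=pickle.load(open("d1.pkl","rb"))
def fit(q,r):
    s=least_squares(lambda p:np.hypot(q[:,0]-p[0],q[:,1]-p[1])-r,q[:,:2].mean(0)+[7,16],loss="soft_l1");return s.x.round(2),np.abs(s.fun).mean().round(2),len(q)
c=d["side"];P=cloud(c);X,Y,Z=P[...,0],P[...,1],P[...,2]
for a,b in((204,226),(204,215),(215,226)):
    m=(Z>a)&(Z<b)&(X>540)&(X<592)&(Y<228)&(Y>180);print("valve",fit(P[m],17.5))
for cc in(d0["side"],d["side"]):
    P=cloud(cc);X,Y,Z=P[...,0],P[...,1],P[...,2]
    hsv=cv2.cvtColor(cc["color"],cv2.COLOR_RGB2HSV).astype(int)
    br=(hsv[...,0]>8)&(hsv[...,0]<28)&(hsv[...,1]>90)&(X>535)&(X<595)&(Y>180)&(Y<240)
    m=br&(Z>50)&(Z<63)&(Y<208);print("shell",fit(P[m],22.5))
    k=(br&(Z>50)&(Z<70)).astype(np.uint8)
    # silhouette width centre columns
    vs,us=np.where(k);print("ring cols",us.min(),us.max(),vs.min(),vs.max())
    cs,_=cv2.findContours(k,0,2);e=cv2.fitEllipse(max(cs,key=len));print(e,ray(cc,(us.min()+us.max())/2,187,60))
    print("pred",proj(cc,(564,210,67)),proj(cc,(564,210,58)))
g=d["side"]["color"].astype(int).sum(-1);u,v=map(int,proj(d["side"],(565,209,212)));print(u,v)
for r in range(v-3,v+5,1):print(r,g[r,u-13:u+14])
E
```

```text
valve (array([567.47, 208.96]), np.float64(1.52), 56)
valve (array([566.79, 209.13]), np.float64(1.59), 27)
valve (array([568.17, 208.9 ]), np.float64(1.39), 29)
shell (array([563.63, 210.82]), np.float64(1.67), 32)
ring cols 236 247 158 168
((241.0814666748047, 162.92820739746094), (9.925546646118164, 11.954198837280273), 91.85543823242188) [506.45744925  70.63915592  60.        ]
pred (np.float64(240.90090403387575), np.float64(160.8309285753258)) (np.float64(240.93515601869322), np.float64(162.91289568697914))
shell (array([563.83, 211.06]), np.float64(1.44), 34)
ring cols 235 247 158 168
((240.96507263183594, 162.93992614746094), (9.774651527404785, 11.77128791809082), 89.19512939453125) [504.93361385  71.32509874  60.        ]
pred (np.float64(240.90090403387575), np.float64(160.8309285753258)) (np.float64(240.93515601869322), np.float64(162.91289568697914))
240 125
122 [175 155 142 136 136 137 163 189 201 220 194 174 184 190 204 199 175 201
 190 315 472 476 466 475 442 383 274]
123 [138 136 134 134 134 134 152 179 183 154 147 188 203 223 209 224 180 148
 134 264 438 491 466 456 495 487 418]
124 [129 135 134 133 133 132 150 185 175 138  91 102 107 117 109 117  99  85
 120 280 472 454 469 487 454 480 486]
125 [133 130 134 132 134 136 152 183 173 127  85  73  74  73  76  76  69  72
 107 256 460 491 472 483 499 496 455]
126 [132 133 132 133 137 136 151 181 178 129  79  69  72  72  70  72  74  69
 113 264 446 449 473 494 458 477 489]
127 [129 130 132 133 136 135 145 173 174 138  88  76  75  70  71  70  69  70
 108 250 443 486 478 484 494 467 450]
128 [126 133 131 128 130 131 134 148 166 193 115  78  71  76  70  65  70  89
 183 303 335 407 488 502 483 475 488]
129 [128 129 137 131 132 132 132 135 139 152 133 103 121 173 127 132 192 238
 375 556 512 387 352 429 490 470 425]
```

```bash
python3 - <<'E'
from h import *
import pickle
c=pickle.load(open("d1.pkl","rb"))["side"]
for p in((564.9,209.3,212),(567.5,209,212),(564.9,209.3,200),(564.9-.41*14.5,209.3-.91*14.5,200),(564.9-.41*17.5,209.3-.91*17.5,204),(563.7,210,58),(563.7,210,67)):print(p,np.round(proj(c,p),2))
E
```

```text
(564.9, 209.3, 212) [240.63 125.09]
(567.5, 209, 212) [241.37 124.99]
(564.9, 209.3, 200) [240.68 128.22]
(558.9549999999999, 196.10500000000002, 200) [240.6  130.25]
(557.725, 193.375, 204) [240.57 129.62]
(563.7, 210, 58) [240.86 162.93]
(563.7, 210, 67) [240.82 160.85]
```

```bash
python3 -m pendant '[[-1,[0.02,0.01,0.2],0],[-1,[0,0,0.4],0],[-1,[0,0,0.5],0],[-1,[0,0,0.5],0],[-1,[0,0,0.3],0]]' 
python3 -m pendant '[[-1,[0,0,0.1],0],[-1,[0,0,0],0],[-1,[0,0,0],0],[-1,[0,0,0],0],[-1,[0,0,0],0]]' 
python3 go.py 563.4 210 121
python3 - <<'E'
from h import *
from station import robot
c=robot.camera("side");u,v=map(int,proj(c,(564,210,100)))
cv2.imwrite("pics/s4.png",cv2.resize(c["color"][v-40:v+35,u-40:u+40,::-1],None,fx=7.5,fy=7.5,interpolation=cv2.INTER_CUBIC))
E
```

```text
time_s: 14.1
eef_pos: [562.6, 209.6, 155.2]
ee_rot: [0.045, -3.139, 0.002]
force: [-0.5, 0.3, -0.6]
width: 43.5
gripper_force: 20.0
time_s: 14.72
eef_pos: [563.9, 210.0, 152.0]
ee_rot: [-0.045, 3.14, 0.001]
force: [0.4, 0.8, -1.0]
width: 43.7
gripper_force: 20.0
pos [563.9 210.  152. ] yaw 1.64 shift units [ 0.01 -0.    0.52] turn 0.01 F [ 0.4  0.8 -1. ] w 43.7 t 14.725 j7 1.18
```

View pics/s4.png

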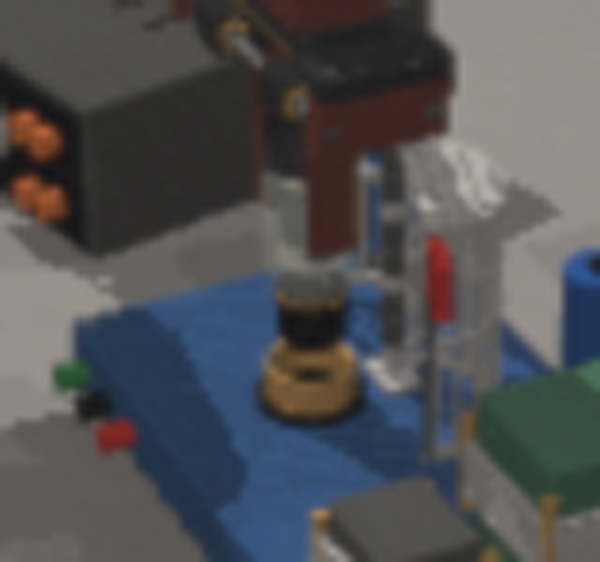

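The base (column 312) is lined up with the ring (column 311). I'll lower it slowly.

```bash
python3 -m pendant '[[-1,[0.01,0,0.06],0],[-1,[0,0,0.06],0],[-1,[0,0,0.06],0],[-1,[0,0,0.05],0],[-1,[0,0,0],0]]'
python3 -m pendant '[[-1,[0,0,0.03],0],[-1,[0,0,0.03],0],[-1,[0,0,0],0],[-1,[0,0,0],0],[-1,[0,0,0],0]]'
```

```text
time_s: 15.4
eef_pos: [562.9, 209.8, 137.3]
ee_rot: [0.045, -3.141, 0.0]
force: [0.2, -0.3, -1.4]
width: 43.4
gripper_force: 20.0
time_s: 16.02
eef_pos: [563.1, 209.9, 134.1]
ee_rot: [-0.045, 3.141, 0.0]
force: [0.1, -0.4, -1.5]
width: 43.7
gripper_force: 20.0
```

```bash
python3 -m pendant '[[-1,[0,0,0.04],0],[-1,[0,0,0.04],0],[-1,[0,0,0.03],0],[-1,[0,0,0],0],[-1,[0,0,0],0]]'
python3 -m pendant '[[-1,[0,0,0.03],0],[-1,[0,0,0.02],0],[-1,[0,0,0],0],[-1,[0,0,0],0],[-1,[0,0,0],0]]'
```

```text
time_s: 16.65
eef_pos: [563.1, 209.9, 127.5]
ee_rot: [0.045, -3.141, -0.0]
force: [0.2, -0.4, -0.3]
width: 43.7
gripper_force: 20.0
time_s: 17.27
eef_pos: [563.1, 209.9, 124.5]
ee_rot: [-0.045, 3.141, 0.0]
force: [0.6, 0.8, -1.3]
width: 43.7
gripper_force: 20.0
```

```bash
python3 -m pendant '[[-1,[0,0,0.02],0],[-1,[0,0,0.02],0],[-1,[0,0,0],0],[-1,[0,0,0],0],[-1,[0,0,0],0]]'
python3 -m pendant '[[-1,[0,0,0.01],0],[-1,[0,0,0.01],0],[-1,[0,0,0],0],[-1,[0,0,0],0],[-1,[0,0,0],0]]'
```

```text
time_s: 17.9
eef_pos: [563.1, 209.9, 122.1]
ee_rot: [-0.045, 3.141, 0.0]
force: [-0.9, -0.4, -1.2]
width: 43.2
gripper_force: 20.0
time_s: 18.52
eef_pos: [563.1, 209.9, 120.9]
ee_rot: [-0.045, 3.141, 0.0]
force: [0.1, 1.2, -0.8]
width: 43.4
gripper_force: 20.0
```

```bash
python3 -m pendant '[[-1,[0,0,0.01],0],[-1,[0,0,0.01],0],[-1,[0,0,0],0],[-1,[0,0,0],0],[-1,[0,0,0],0]]'
python3 -m pendant '[[-1,[0,0,0.01],0],[-1,[0,0,0],0],[-1,[0,0,0],0],[-1,[0,0,0],0],[-1,[0,0,0],0]]'
```

```text
time_s: 19.15
eef_pos: [563.4, 209.9, 120.8]
ee_rot: [-0.045, 3.141, 0.001]
force: [-2.9, -0.6, 8.6]
width: 44.0
gripper_force: 20.0
time_s: 19.77
eef_pos: [563.6, 209.9, 120.8]
ee_rot: [-0.045, 3.14, 0.001]
force: [-3.1, -2.0, 12.2]
width: 43.5
gripper_force: 20.0
```

```bash
python3 -m pendant '[[-1,[0,0,-0.01],0],[-1,[0,0,-0.01],0],[0.05,[0,0,0],0],[0.15,[0,0,0],0],[0.3,[0,0,0],0]]'
python3 -m pendant '[[0.3,[0,0,0],0],[0.3,[0,0,-0.1],0],[0.3,[0,0,-0.2],0],[0.3,[0,0,-0.4],0],[0.3,[0,0,-0.5],0]]'
python3 -m pendant '[[0.3,[0,0,-0.5],0],[0.3,[0,0,-0.4],0],[0.3,[0,0,-0.2],0],[0,[0,0,0],0],[-1,[0,0,0],0]]'
python3 go.py 516 300 240
```

```text
time_s: 20.4
eef_pos: [562.9, 209.9, 120.0]
ee_rot: [0.045, -3.141, 0.0]
force: [1.0, 0.7, -0.0]
width: 55.9
gripper_force: 0.0
time_s: 21.02
eef_pos: [562.9, 209.8, 193.5]
ee_rot: [0.045, -3.141, 0.0]
force: [0.3, -0.2, -0.5]
width: 56.9
gripper_force: 0.0
time_s: 21.65
eef_pos: [562.5, 209.7, 257.3]
ee_rot: [0.045, -3.14, 0.001]
force: [-0.2, -0.2, -0.2]
width: 40.6
gripper_force: 0.0
pos [562.5 209.7 257.3] yaw 1.65 shift units [0.73 1.53 0.29] turn 0.01 F [-0.2 -0.2 -0.2] w 40.6 t 21.65 j7 1.17
```

```bash
python3 -m pendant '[[-1,[0.3,0.2,0],0],[-1,[0.6,0.5,0],0],[-1,[0.6,0.8,0],0],[-1,[0.4,0.6,0],0],[-1,[0.2,0.3,0],0]]' >/dev/null
python3 go.py 460 350 257
cat > tabs.py <<'E'
from h import *
from station import robot
def tabs():
  for n in("side","top"):
    c=robot.camera(n);P=cloud(c);hsv=cv2.cvtColor(c["color"],cv2.COLOR_RGB2HSV).astype(int);H,S,V=hsv[...,0],hsv[...,1],hsv[...,2];X,Y,Z=P[...,0],P[...,1],P[...,2]
    red=((H<6)|(H>174))&(S>170)&(V>80)&(Z>140)&(Z<185)&(X>480)&(X<640)&(Y>70)&(Y<340)
    k,l,st,ce=cv2.connectedComponentsWithStats(red.astype(np.uint8))
    for i in range(1,k):
        if st[i,4]>3:
            q=P[l==i];m=q.mean(0);h=np.array([608,211+(2 if n=="top" else -1.5)]);e=m[:2]-h
            print(n,st[i,4],m.round(1),q.min(0).round(),q.max(0).round(),"ang",np.round(np.arctan2(abs(e[1]),-e[0])+(.028 if e[1]>0 else -.028)-.04,2))
    dk=(c["color"].max(-1)<75)&(Z>149)&(Z<172)&(X>535)&(X<595)&(Y>180)&(Y<240)
    if dk.sum():q=P[dk];print(n,"dark top",dk.sum(),q.min(0).round(),q.max(0).round())
    cv2.imwrite(f"/tmp/{n}.png",c["color"][:,:,::-1])
tabs()
E
python3 tabs.py
```

```text
pos [429.  353.1 257.6] yaw 1.94 shift units [-0.51 -0.07  0.01] turn 0.07 F [ 1.4 -1.2 -0.3] w 0.4 t 22.275 j7 0.8
side 22 [585.9 313.3 163.7] [583. 302. 149.] [592. 320. 177.] ang 1.35
side 18 [582.7 107.9 167.4] [579.  99. 152.] [589. 119. 178.] ang 1.26
side dark top 80 [543. 185. 149.] [582. 221. 167.]
top 33 [588.3 312.7 171.8] [584. 301. 156.] [593. 324. 179.] ang 1.36
top 36 [584.8 113.3 172. ] [580. 103. 159.] [592. 124. 181.] ang 1.27
top dark top 175 [544. 191. 149.] [584. 229. 169.]
```

```bash
cat > way.py <<'E'
import numpy as np
hinge=np.array([608,211.2]);a=np.radians(1.64);R=np.array([[np.cos(a),-np.sin(a)],[np.sin(a),np.cos(a)]])
def ctr(phi,r,side,gap=0):
    u=np.array([-np.cos(phi),np.sin(phi)]);n=np.array([np.sin(phi),np.cos(phi)])
    p=r*u+(8+gap+10*abs(np.sin(phi))+13.5*np.cos(phi))*n
    return hinge+R@(p*[1,side])
def path(side,phis):
    prev=None
    for phi,r,g in phis:
        w=ctr(phi,r,side,g);s="" if prev is None else (R.T@(w-prev)*[-1,1]/60).round(2)
        print(phi,w.round(1),"rows shift",s);prev=w
E
python3 -c "
from way import *
L=[(1.36,110,8),(1.36,110,0),(1.15,107,0),(.95,105,0),(.75,104,0),(.55,103,0),(.35,103,0),(.2,103,0),(.06,103,0)]
path(1,L);L[0]=(1.27,110,9);L[1]=(1.27,110,0);path(-1,L)"
python3 go.py 615.5 318 257
```

```text
1.36 [609.7 324.8] rows shift 
1.36 [601.9 322.9] rows shift [ 0.13 -0.03]
1.15 [581.9 317.4] rows shift [ 0.34 -0.08]
0.95 [563.6 309.3] rows shift [ 0.31 -0.13]
0.75 [546.2 298.4] rows shift [ 0.29 -0.17]
0.55 [531. 284.] rows shift [ 0.26 -0.23]
0.35 [517.9 266.6] rows shift [ 0.23 -0.28]
0.2 [510.5 251.6] rows shift [ 0.13 -0.25]
0.06 [505.7 236.5] rows shift [ 0.09 -0.25]
1.27 [607.9  97. ] rows shift 
1.27 [599.2  99.5] rows shift [0.14 0.04]
1.15 [588.  103.7] rows shift [0.18 0.08]
0.95 [569.3 110.7] rows shift [0.31 0.13]
0.75 [551.3 120.6] rows shift [0.29 0.17]
0.55 [535.3 134.2] rows shift [0.26 0.23]
0.35 [521.2 150.7] rows shift [0.23 0.28]
0.2 [512.9 165.2] rows shift [0.13 0.25]
0.06 [507.4 180.1] rows shift [0.09 0.25]
pos [429.3 353.1 257.6] yaw 2.01 shift units [-3.08 -0.69  0.  ] turn 0.08 F [-0.5  0.5  0. ] w 0.1 t 22.375 j7 0.81
```

```bash
python3 -m pendant '[[-1,[-0.3,-0.1,0],0.08],[-1,[-0.7,-0.15,0],0],[-1,[-0.8,-0.2,0],0],[-1,[-0.8,-0.1,0],0],[-1,[-0.45,-0.07,0],0]]' >/dev/null
python3 -m pendant '[[-1,[0,0,0],0],[-1,[0,0,0],0],[-1,[0,0,0],0],[-1,[0,0,0],0],[-1,[0,0,0],0]]' >/dev/null
python3 go.py 615 322 164
```

```text
pos [616.4 317.4 258.5] yaw 1.28 shift units [0.02 0.08 1.58] turn -0.06 F [-0.  -0.6 -0.3] w 0.4 t 23.625 j7 1.06
```

Next: lower behind the left tab, then swing it in.

```bash
python3 -m pendant '[[-1,[0.02,0.08,0.2],-0.06],[-1,[0,0,0.4],0],[-1,[0,0,0.5],0],[-1,[0,0,0.3],0],[-1,[0,0,0.18],0]]' 
python3 go.py 601.9 322.9 164
python3 -m pendant '[[-1,[0.1,0,0],0],[-1,[0.13,0,0],0],[-1,[0.17,-0.04,0],0],[-1,[0.17,-0.04,0],0],[-1,[0.15,-0.06,0],0]]' 
python3 go.py 563.6 309.3 164
```

```text
time_s: 24.25
eef_pos: [615.0, 321.9, 162.1]
ee_rot: [0.043, -3.14, 0.001]
force: [-0.8, 0.5, -0.4]
width: 0.2
gripper_force: 0.0
pos [615.  321.9 162.1] yaw 1.56 shift units [ 0.22  0.02 -0.03] turn -0.01 F [-0.8  0.5 -0.4] w 0.2 t 24.25 j7 1.06
time_s: 24.88
eef_pos: [571.9, 312.3, 164.0]
ee_rot: [-0.043, 3.141, 0.001]
force: [0.9, 0.1, -0.3]
width: 0.5
gripper_force: 0.4
pos [571.9 312.3 164. ] yaw 1.56 shift units [ 0.14 -0.05 -0.  ] turn -0.01 F [ 0.9  0.1 -0.3] w 0.5 t 24.875 j7 1.03
```

```bash
python3 -m pendant '[[-1,[0.14,-0.05,0],0],[-1,[0.15,-0.08,0],0],[-1,[0.14,-0.09,0],0],[-1,[0.13,-0.11,0],0],[-1,[0.13,-0.12,0],0]]' 
python3 go.py 531 284 164
python3 -m pendant '[[-1,[0.11,-0.14,0],0],[-1,[0.11,-0.14,0],0],[-1,[0.07,-0.13,0],0],[-1,[0.06,-0.12,0],0],[-1,[0.04,-0.12,0],0]]' 
python3 go.py 505.7 236.5 164
```

```text
time_s: 25.5
eef_pos: [531.4, 283.7, 163.5]
ee_rot: [-0.042, 3.141, 0.0]
force: [1.3, 0.3, -0.0]
width: 0.5
gripper_force: 0.3
pos [531.4 283.7 163.5] yaw 1.54 shift units [ 0.01  0.   -0.01] turn -0.01 F [ 1.3  0.3 -0. ] w 0.5 t 25.5 j7 1.03
time_s: 26.12
eef_pos: [509.4, 244.2, 163.5]
ee_rot: [-0.042, 3.141, 0.0]
force: [-0.1, 1.0, 0.5]
width: 0.5
gripper_force: 0.3
pos [509.4 244.2 163.5] yaw 1.54 shift units [ 0.06 -0.13 -0.01] turn -0.01 F [-0.1  1.   0.5] w 0.5 t 26.125 j7 1.06
```

```bash
python3 -m pendant '[[-1,[0.04,-0.06,0],0],[-1,[0.03,-0.06,0],0],[-1,[0,-0.04,0],0],[-1,[0,0,0],0],[-1,[0,0.2,0],0]]' 
python3 -m pendant '[[-1,[0,0.2,-0.2],0],[-1,[0,0,-0.4],0],[-1,[0,0,-0.5],0],[-1,[0,0,-0.3],0],[-1,[0,0,-0.1],0]]' 
python3 tabs.py; python3 go.py 612 96 257
```

```text
time_s: 26.75
eef_pos: [505.5, 246.4, 163.4]
ee_rot: [0.04, -3.141, 0.001]
force: [0.0, 0.4, -0.5]
width: 0.4
gripper_force: 0.0
time_s: 27.38
eef_pos: [505.4, 260.3, 255.4]
ee_rot: [-0.044, 3.139, 0.003]
force: [-0.2, 0.2, 0.2]
width: 0.6
gripper_force: 0.0
side 47 [505.2 217.1 165.2] [494. 212. 152.] [517. 224. 177.] ang 0.06
side 11 [581.7 105.4 167.1] [580. 101. 152.] [584. 113. 178.] ang 1.25
side dark top 81 [542. 183. 149.] [583. 222. 169.]
top 29 [585.6 113.6 173.7] [581. 103. 164.] [592. 125. 178.] ang 1.28
top 11 [498.2 220.3 172.1] [495. 218. 160.] [502. 224. 179.] ang 0.05
top dark top 98 [545. 188. 149.] [584. 210. 168.]
pos [505.1 259.7 254.2] yaw 1.59 shift units [-1.71 -2.78 -0.05] turn -0.0 F [-0.1  0.6 -0.2] w 0.2 t 27.475 j7 1.03
```

Left half is at about 0.05 rad. Next I'll go over to the outer side of the right tab.

```bash
python3 -m pendant '[[-1,[-0.2,-0.3,0],0],[-1,[-0.4,-0.7,0],0],[-1,[-0.5,-0.8,0],0],[-1,[-0.4,-0.65,0],0],[-1,[-0.21,-0.33,0],0]]' >/dev/null
python3 -m pendant '[[-1,[0,0,0],0],[-1,[0,0,0],0],[-1,[0,0,0],0],[-1,[0,0,0],0],[-1,[0,0,0],0]]' >/dev/null
python3 go.py 612 97 164
```

```text
pos [611.8  95.5 253.6] yaw 1.59 shift units [-0.    0.02  1.49] turn -0.0 F [-0.4  0.7  0.5] w 0.6 t 28.725 j7 1.4
```

```bash
python3 -m pendant '[[-1,[0,0.02,0.2],0],[-1,[0,0,0.4],0],[-1,[0,0,0.45],0],[-1,[0,0,0.29],0],[-1,[0,0,0.15],0]]' 
python3 -m pendant '[[-1,[0.1,0.02,0],0],[-1,[0.13,0.04,0],0],[-1,[0.16,0.06,0],0],[-1,[0.16,0.06,0],0],[-1,[0.15,0.06,0],0]]' 
python3 go.py 569.3 110.7 164
```

```text
time_s: 29.35
eef_pos: [611.5, 96.1, 162.7]
ee_rot: [0.042, -3.14, 0.001]
force: [-0.3, -0.4, 0.6]
width: 0.5
gripper_force: 0.0
time_s: 29.98
eef_pos: [569.1, 110.0, 164.5]
ee_rot: [-0.043, 3.14, 0.001]
force: [-0.1, 0.2, -0.9]
width: 0.4
gripper_force: 0.3
pos [569.1 110.  164.5] yaw 1.57 shift units [-0.    0.01  0.01] turn -0.01 F [-0.1  0.2 -0.9] w 0.4 t 29.975 j7 1.36
```

```bash
python3 -m pendant '[[-1,[0.15,0.09,0],0],[-1,[0.14,0.09,0],0],[-1,[0.13,0.11,0],0],[-1,[0.13,0.12,0],0],[-1,[0.12,0.14,0],0]]' 
python3 go.py 521.2 150.7 164
python3 -m pendant '[[-1,[0.11,0.14,0],0],[-1,[0.07,0.13,0],0],[-1,[0.06,0.12,0],0],[-1,[0.05,0.12,0],0],[-1,[0.04,0.13,0],0]]' 
python3 go.py 507 182 164
```

```text
time_s: 30.6
eef_pos: [528.0, 141.8, 164.0]
ee_rot: [0.042, -3.141, 0.0]
force: [-0.7, 0.2, -0.2]
width: 0.7
gripper_force: 0.3
pos [528.  141.8 164. ] yaw 1.54 shift units [0.11 0.15 0.  ] turn -0.01 F [-0.7  0.2 -0.2] w 0.7 t 30.6 j7 1.27
time_s: 31.22
eef_pos: [507.5, 179.5, 164.0]
ee_rot: [0.042, -3.141, 0.0]
force: [0.6, 0.0, -0.5]
width: 0.1
gripper_force: 0.3
pos [507.5 179.5 164. ] yaw 1.53 shift units [0.01 0.04 0.  ] turn -0.01 F [ 0.6  0.  -0.5] w 0.1 t 31.225 j7 1.18
```

```bash
python3 -m pendant '[[-1,[0,0.04,0],0],[-1,[0,0,0],0],[-1,[0,-0.2,0],0],[-1,[0,-0.2,-0.2],0],[-1,[0,0,-0.4],0]]' 
python3 -m pendant '[[0,[0,0,-0.5],0],[1,[0,0.3,-0.3],0],[1,[0,0.4,0],0],[1,[0,0.15,0],0],[1,[0,0,0],0]]'
python3 tabs.py; python3 go.py 505 209 162
```

```text
time_s: 31.85
eef_pos: [508.0, 154.8, 200.4]
ee_rot: [0.037, -3.14, 0.002]
force: [0.5, 0.6, 0.4]
width: 0.4
gripper_force: 0.0
time_s: 32.48
eef_pos: [506.8, 208.0, 248.1]
ee_rot: [0.043, -3.141, 0.001]
force: [-0.2, -0.2, -0.7]
width: 47.3
gripper_force: 0.0
side 74 [504.7 203.3 167.1] [495. 189. 149.] [516. 224. 178.] ang -0.01
side dark top 14 [543. 186. 149.] [568. 211. 156.]
top dark top 1 [584. 206. 152.] [584. 206. 152.]
pos [506.9 207.1 247.9] yaw 1.47 shift units [0.03 0.03 1.43] turn -0.03 F [-0.1 -0.3  0.5] w 54.9 t 32.575 j7 1.12
```

```bash
python3 -m pendant '[[1,[0.04,0.03,0],0],[1,[0,0,0.2],0],[1,[0,0,0.4],0],[1,[0,0,0.5],0],[1,[0,0,0.33],0]]' 12
python3 -m pendant '[[1,[0,0,0],0],[0.2,[0,0,0],0],[-0.2,[0,0,0],0],[-0.5,[0,0,0],0],[-0.7,[0,0,0],0]]' 12
python3 -m pendant '[[-1,[0,0,0],0],[-1,[0,0,0],0],[-1,[0,0,0],0],[-1,[0,0,0],0],[-1,[0,0,0],0]]' 12
python3 -m pendant '[[-1,[0,0,0],0],[-1,[0,0,0],0],[-1,[0,0,0],0],[-1,[0,0,0],0],[-1,[0,0,0],0]]' 20
```

```text
time_s: 33.2
eef_pos: [503.6, 209.6, 160.1]
ee_rot: [0.042, -3.139, 0.002]
force: [-0.4, -0.2, 0.6]
width: 87.5
gripper_force: 0.0
time_s: 33.83
eef_pos: [504.6, 210.4, 162.7]
ee_rot: [-0.042, 3.141, 0.001]
force: [-0.1, -0.8, 0.3]
width: 51.0
gripper_force: 0.0
time_s: 34.45
eef_pos: [504.2, 208.7, 162.1]
ee_rot: [0.041, -3.14, 0.003]
force: [-2.1, -5.1, 2.3]
width: 15.7
gripper_force: 12.0
time_s: 35.08
eef_pos: [504.2, 208.7, 162.1]
ee_rot: [0.041, -3.14, 0.003]
force: [-2.2, -5.6, 2.4]
width: 15.4
gripper_force: 20.0
```

```bash
python3 -m pendant '[[-1,[0,-0.02,0],0],[-1,[0,-0.01,0],0],[-1,[0,0,0],0],[-1,[0,0,0],0],[-1,[0,0,0],0]]' 25
python3 -m pendant '[[-0.4,[0,0,0],0],[0,[0,0,0],0],[0.4,[0,0,0],0],[0.4,[0,0,0],0],[0.4,[0,0,-0.2],0]]'
python3 -m pendant '[[0.4,[0,0,-0.4],0],[0.4,[0,0,-0.5],0],[0.4,[0,0,-0.4],0],[0.4,[0.3,0,-0.2],0],[0.4,[0.5,0,0],0]]'
python3 -m pendant '[[0.4,[0.6,0,0],0],[0.4,[0.5,0.3,0],0],[0.4,[0.2,0.6,0],0],[0.4,[0,0.6,0],0],[0.4,[0,0.3,0],0]]'
python3 tabs.py
python3 - <<'E'
import cv2,numpy as np
a=cv2.imread("/tmp/side.png")[100:215,195:300];b=cv2.imread("/tmp/top.png")[120:215,130:235]
cv2.imwrite("pics/f.png",np.hstack([cv2.resize(a,(390,427),interpolation=2),cv2.resize(b,(400,427),interpolation=2)]))
E
```

```text
time_s: 35.7
eef_pos: [504.2, 208.6, 162.1]
ee_rot: [0.043, -3.141, 0.0]
force: [-2.5, -1.3, -0.7]
width: 15.1
gripper_force: 25.0
time_s: 36.33
eef_pos: [504.0, 208.2, 174.0]
ee_rot: [0.042, -3.14, 0.001]
force: [0.4, 0.6, -0.4]
width: 60.6
gripper_force: 0.0
time_s: 36.95
eef_pos: [457.3, 207.5, 266.3]
ee_rot: [-0.041, 3.138, 0.003]
force: [-0.4, 0.3, -0.2]
width: 61.8
gripper_force: 0.0
time_s: 37.58
eef_pos: [375.4, 314.8, 265.1]
ee_rot: [-0.045, 3.14, 0.002]
force: [-0.8, -0.9, 0.5]
width: 61.7
gripper_force: 0.0
side 57 [503.6 203.1 166.8] [494. 195. 152.] [515. 213. 178.] ang -0.01
side dark top 16 [544. 186. 149.] [577. 206. 157.]
top 64 [507.3 208.8 173.8] [494. 202. 160.] [520. 217. 180.] ang -0.03
```

View pics/f.png

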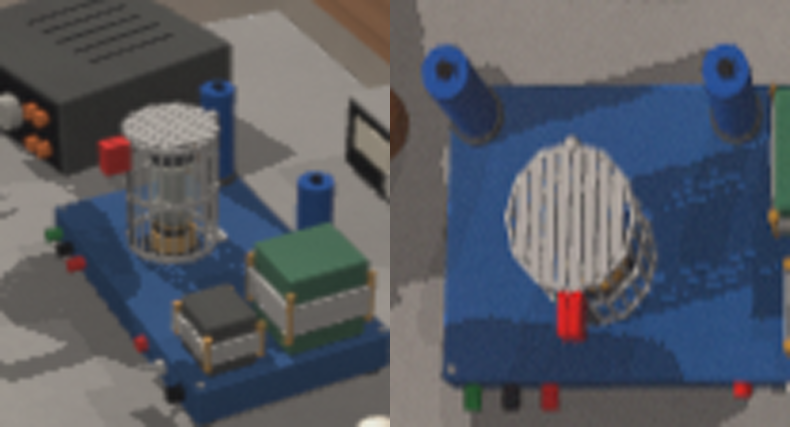

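The guard is shut and the tabs meet as one block, at (570,315) in the top view and (115,155) in the side view. The valve stands upright inside. The arm is clear, so I'll hand in.

```bash
python3 -m pendant '[[0.4,[0,0,0],0],[0.4,[0,0,0],0],[0.4,[0,0,0],0],[0.4,[0,0,0],0],[0.4,[0,0,0],0]]' && python3 -c "
from station import robot
print(robot.finish_job())"
```

```text
time_s: 38.3
eef_pos: [375.6, 312.9, 264.3]
ee_rot: [0.042, -3.141, -0.0]
force: [-0.1, -0.8, -0.1]
width: 61.2
gripper_force: 0.0
the job is handed in; nothing more can be done
None
```

The good valve is seated upright and fully home in the socket, both guard halves are shut with their tabs meeting, nothing else was moved, and I handed the job in at 38 s; no verdict came back.

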